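Reset a lapping jig's depth by click count

ROBOT

A 7-joint arm with a two-finger parallel gripper is mounted at the origin on a cart in front of the work surface, level with it; the furniture and walls round the work are solid. World frame = base frame: x ahead of the robot, y to its left, z up, the work surface at z = 0. Lengths are in m, angles in rad, forces in N, time in s.
With the tool pointing down it reaches from about 0.425 to 0.825 m from the base axis. Payload 3.6 kg.
Tool frame: the origin (TCP) lies at the centre of the arm's flange, where the gripper is bolted on; the fingertips stand 186 mm ahead of it and the grasp point (between the pads) lies 167 mm ahead of it; z points along the fingers, y is the direction in which the jaws open and shut (so a half turn about z gives the same grasp; the last joint's range is limited). The gripper opens to 93 mm and grips with 3 to 60 N. Pads are 15 mm wide; open, the fingers measure 128 mm over their backs; the gripper's body (75 mm by 188 mm) begins 65 mm behind the grasp point.
Start: joints at [-1.337, 0.615, -0.013, 1.423, 0.008, 1.103, -0.04], TCP at [0.168, 0.628, 0.405] pointing down, gripper open.
Joint ranges: [-3.12, 3.12], [-0.3, 2.06], [-1.34, 1.32], [0.26, 2.42], [-1.36, 4.5], [0.01, 1.98], [-2.84, 2.84]. Speed limits (rad/s): [2.79, 2.79, 3.14, 3.14, 3.14, 3.14, 3.14].

INTERFACE

Orientations are given as [roll, pitch, yaw] about the fixed x, y, z axes, in that order (R = Rz(yaw) Ry(pitch) Rx(roll)).
In Python, from workcell import arm gives the robot as it stands. The module is installed in compiled form; this text tells all that it offers.
- The arm moves only by the shell command python3 -m jog 'ROWS' [FORCE]. ROWS is JSON, a list of rows, each a list of 7 numbers: the turn, a rotation vector about the tool's x, y, z as a fraction of full scale, then the shift along the tool's x, y, z as a fraction of full scale, then the gripper's target within -1 to 1 (shut at 1, half-way at 0, fully open at -1). In form: [[wx, wy, wz, dx, dy, dz, grip], ...]. A call has 1 to 12 rows; each row is the pose to reach, as a shift and turn from the pose commanded when the call began, along the tool's axes at that moment; what a row does not reach only later rows make up. Full scale, the value 1, is 0.4 m for a shift and 0.5 rad for a turn. A row lasts 1/12 s, in which the tool goes at most 41.7 mm and 7.16 degrees, less where a joint would pass 70% of its speed; a pose out of reach is approached as far as the arm can. A call with a number of a shift or a turn outside -1 to 1 is refused whole. A call with a gripper value outside its range is refused whole. The fingers move at their own pace and stop on an object; FORCE is the grip in N (left out, the last holds). Time passes only in rows, so rows that repeat a pose let the fingers close. It gives the time, the measured TCP pose, the force and the opening at its end, in the units of the state.
- arm.read_state(): the state, without advancing time (a new reading comes with each control period).
- arm.capture(name): name is "scene" or "side" or "wrist"; returns a dict with "image" (420x560x3 uint8, blue, green, red), "depth" (420x560 float32, m along the optical axis (not along the pixel's ray), 0 where there is no reading), "fx", "fy", "cx", "cy" (pixels), "R" (3x3) and "t" (3): a world point X has camera coordinates R X + t; the wrist camera has in their place "tool_from_camera" (4x4, takes a point from camera to tool coordinates, whose origin is the TCP and whose axes are the flange's). Camera axes: x right, y down, z forward; pixel columns grow to the right and rows downward; lengths in m; the calibration is good to about 2 mm. The wrist camera is an equidistant fisheye: a pixel r from the principal point sees the ray r / f radians off the axis. A picture is of the moment at which its call begins: read the wrist's pose just before it.
- arm.finish_job(): hands the job in, once; it reports no verdict.
Trained networks look in a picture, given as the dict that the camera call returned (one of the last four; its "shot" number tells which), for a name from the list of things; names that differ only in an ending like _2 or _b are one class to them, and where a whole thing is asked for, a point or a joint stands for the part that bears it (a point fixed in the world has none). Each returns a list of dicts, best first, with "p" (0 to 1); they miss things now and then, are a little off and sometimes report something else, mostly with a low value. They report only what shows in the picture. A call takes as long as a camera call.
- arm.boxes_of(name, picture): "bbox" ([centre column, centre row, width, height] in pixels, round what is visible of it).
- arm.masks_of(name, picture): "pixels" (420x560 bool, what is visible of it) and "bbox" ([centre column, centre row, width, height] in pixels, round what is visible of it).
The state is a dict: "time": time; "joints": joint angles; "qd": joint speeds; "joint_efforts": joint torques, N m; "eef_pos": TCP position; "tcp_rot": TCP orientation; "force": force on the tool from outside, world axes, zero at the start; "ft_torque": the same for the moment, N m; "gripper_width": finger opening in m.
Only numpy, scipy, OpenCV 4.12 (cv2) and the standard library are available. Lean on these libraries where they do the work, as an engineer would, in place of code of your own. Each camera call takes 0.05 s, during which the arm holds its last target. There are 200 camera calls.

TASK

The scale on the lapping jig is worn off, so set its depth by feel: swing the lock lever fully open, wind the three-spoke dial anticlockwise (seen from above) back to its stop, then feed it exactly six clicks clockwise and swing the lock lever fully home again. Leave the two bottles, the vial and the petri dish where they stand.

Things in the scene. Friction and masses are not known exactly. Their poses are not given: they have to be found in the camera images.
- jig: Steel and aluminium lapping jig on a fixed grey stand plate 160 x 170 x 12 mm. Origin: centre of the plate's underside, under the dial's vertical axis; x to the back (away from the robot at yaw 0), y left. Round column (radius 60 to z 41, 42 to z 75) with the dial on top. The bracket of click plunger and lock lever stands at its right: x -18 to 18, y -50 to -81, to z 88, lever hub to z 112.
- feed_dial (a joint): Dial angle, rad, growing clockwise seen from above; 0 = click rest at the anticlockwise stop (hard stop -0.05), end 5.9. One click is 20 degrees (0.349): rests at 0, 0.349, 0.698 ... Leaving a rest takes 0.14 N m, then it drops into the next by itself and stays there. With the lock lever closed it only rocks about 4 degrees (held against some 0.8 N m). Starts 2.5 to 8.5 clicks from the stop.
- spoke_a (a point): Centre of the black ball (15 mm) on the end of one dial spoke, 57 mm from the axis, 128 mm above the bench. Spokes are level 8 mm round bars, 120 degrees apart; at dial 0 this one points +30 degrees from the jig's x axis (towards its y).
- spoke_b (a point): The same on the second spoke; +150 degrees at dial 0.
- spoke_c (a point): The same on the third spoke; +270 degrees at dial 0.
- dial_axis (a point): Point on the dial's vertical axis at spoke height (128 mm), fixed to the jig. The dial below the spokes: a scalloped plate of radius 49 mm, top at 97 mm, then a collar of radius 22 to 102, a hub of radius 12 to 146 mm; free space beside the hub from plate to spokes.
- lock_lever (a joint): Lock lever angle, rad: 0 closed (home), 1.0 fully open. It swings level about a vertical pin, anticlockwise seen from above as it opens, needs about 0.18 N m to open or close, and stays where it is left. Its cam blocks the click plunger when closed.
- lever_ball (a point): Centre of the black ball (22 mm) at the end of the lock lever, 88 mm from its pivot, 106 mm above the bench; the lever is a 9 mm round bar rising from 101 to 106 mm, with free space under and beside its outer half. Closed, it points along the jig's -x.
- lever_pivot (a point): Point on the lever's pivot pin at the ball's height, fixed to the jig at x 0, y -68 mm of it.
- spray_bottle: Clear trigger spray bottle, 81 x 101 mm, 271 mm high, standing loose near the jig. Origin: centre of the underside.
- amber_bottle: Brown glass bottle, 96 mm round, 217 mm high, standing loose near the jig. Origin: centre of the underside.
- glass_vial: Glass vial with black cap, 23 mm round, 53 mm high, standing loose at the left edge of the stand plate. Origin: centre of the underside.
- petri_dish: Lidded glass dish, 67 mm round, 17 mm high, lying loose in front of the jig. Origin: centre of the underside.

How it is judged:
On the way, in this order (a step that is already met when the one before it is completed fails the run):
1. the lock lever is swung open (value of joint lock_lever above 0.85 rad), for 0.1 s.
2. the dial is wound back to its stop (value of joint feed_dial below 0.12 rad and value of joint lock_lever above 0.8 rad), for 0.1 s.
3. the dial rests on the sixth click with the lock still open (value of joint feed_dial between 1.97 and 2.22 rad and value of joint lock_lever above 0.8 rad), for 0.2 s.
At the end, for the whole second after the job is handed in: The dial rests on the sixth click from its stop (2.094 rad, within 0.12), the lock lever is closed (within 0.12 rad of home) and the two bottles, vial and dish are within 20 mm of where they stood (value of joint feed_dial between 1.97 and 2.22 rad and value of joint lock_lever below 0.12 rad and distance of each of spray_bottle, amber_bottle, glass_vial, petri_dish from where it was at the start of the episode below 0.02 m); the robot touches nothing.
It fails at once if a bottle, the vial or the dish is shifted or knocked over (distance of any of spray_bottle, amber_bottle, glass_vial, petri_dish from where it was at the start of the episode above 0.02 m).
It also fails if it takes over 70 s, if anything falls off the work surface, if the arm or the gripper's body presses on something with over 40 N, if the wrist force passes 120 N, or if a joint passes its speed limit or range.

## Working session

There is one attempt and no reset: what is moved stays moved. The work goes in short steps, Python scripts to look and compute and a shell command to move; the robot and the scene stay as the last step left them, time stands still between calls to the robot, and variables do not carry over. Pictures are saved under pics/ and viewed, about 8 in all and at most 12, crops included, and the job is handed in when it is done.

```bash
mkdir -p pics
cat > h.py <<'E'
import numpy as np, cv2
from workcell import arm
from scipy.spatial.transform import Rotation as Ro
def px2w(c,u,v,d):
    p=np.array([(u-c["cx"])/c["fx"]*d,(v-c["cy"])/c["fy"]*d,d]); return c["R"].T@(p-c["t"])
def cloud(c,m):
    v,u=np.nonzero(m&(c["depth"]>0)); d=c["depth"][v,u]
    P=np.stack([(u-c["cx"])/c["fx"]*d,(v-c["cy"])/c["fy"]*d,d],1); return (P-c["t"])@c["R"]
E
python3 - <<'E'
from h import *
s=arm.read_state(); print(s)
for n in ("scene","side"):
    c=arm.capture(n); cv2.imwrite(f"pics/{n}0.png",c["image"])
    print(n, "cam pos",(-c["R"].T@c["t"]).round(3))
    for k in ("jig","spoke_a","lever_ball","lock_lever","feed_dial","spray_bottle","amber_bottle","glass_vial","petri_dish"):
        for m in arm.masks_of(k,c)[:3]:
            P=cloud(c,m["pixels"])
            if len(P): print(k,round(m["p"],2),np.round(m["bbox"]),"med",np.median(P,0).round(3),"min",np.percentile(P,2,0).round(3),"max",np.percentile(P,98,0).round(3))
E
```

```text
{'time': 0.0, 'joints': array([-1.33649387,  0.61589257, -0.01259638,  1.4248612 ,  0.00810462,
        1.10338494, -0.04039976]), 'qd': array([-3.97675280e-04, -4.50627464e-05, -1.41872240e-03,  8.25332706e-04,
        4.38229250e-04,  1.51317114e-03, -1.19458548e-03]), 'joint_efforts': array([-1.85928648e-04, -4.58927751e+01,  2.08958583e-01, -1.65745121e+01,
       -6.10499899e-02,  2.04859633e-02,  2.21161508e-04]), 'eef_pos': array([0.16752054, 0.62772312, 0.40361043]), 'tcp_rot': array([-3.13909745e+00,  5.03232687e-05,  2.88084250e+00]), 'force': array([-0.80318117,  0.83087284,  0.03392526]), 'ft_torque': array([ 0.00113557,  0.04559787, -0.06151708]), 'gripper_width': 0.09304965567584464}
scene cam pos [0.107 0.979 0.438]
jig 0.6 [300. 226. 116. 101.] med [0.505 0.353 0.04 ] min [0.447 0.25  0.004] max [0.595 0.411 0.132]
spoke_a 0.93 [300. 197.  57.  48.] med [0.519 0.337 0.096] min [0.481 0.203 0.041] max [0.599 0.387 0.14 ]
lever_ball 0.72 [334. 198.  47.  12.] med [0.458 0.26  0.106] min [0.434 0.255 0.098] max [0.528 0.269 0.115]
lock_lever 0.73 [338. 194.  50.  16.] me
[... 1596 characters left out ...]
83 0.265 0.074] max [0.579 0.387 0.143]
feed_dial 0.52 [285. 268.  17.  27.] med [0.535 0.444 0.035] min [0.526 0.43  0.004] max [0.545 0.449 0.054]
spray_bottle 0.79 [218. 234.  56. 137.] med [0.623 0.515 0.151] min [0.594 0.476 0.008] max [0.668 0.533 0.269]
amber_bottle 0.61 [219. 167.  57. 103.] med [0.692 0.341 0.163] min [0.664 0.302 0.017] max [0.746 0.364 0.218]
glass_vial 0.7 [284. 267.  16.  27.] med [0.535 0.444 0.035] min [0.526 0.429 0.003] max [0.545 0.449 0.054]
glass_vial 0.5 [314. 194.  60.  55.] med [0.524 0.335 0.098] min [0.483 0.288 0.09 ] max [0.58  0.388 0.143]
petri_dish 0.67 [372. 242.  37.  28.] med [0.404 0.319 0.016] min [0.373 0.283 0.003] max [0.434 0.345 0.019]
```

Run:
```python
from h import *
c=arm.capture("side"); im=c["image"][110:330,180:440]; cv2.imwrite("pics/a.png",cv2.resize(im,None,fx=2.7,fy=2.7,interpolation=cv2.INTER_CUBIC))
g=np.ones((420,560),bool)
P=cloud(c,g); col=c["image"][c["depth"]>0]
s=(np.abs(P[:,0]-.52)<.13)&(np.abs(P[:,1]-.33)<.13); P=P[s];col=col[s]
# top-down map: height & colour
H=np.zeros((520,520,3),np.uint8); o=np.argsort(P[:,2])
for p,k in zip(P[o],col[o]):
    u=int((.46-p[1])*2000); v=int((.65-p[0])*2000); cv2.circle(H,(u,v),3,k.tolist(),-1)
for i in range(0,520,100): cv2.line(H,(i,0),(i,8),(0,255,255)); cv2.line(H,(0,i),(8,i),(0,255,255))
cv2.imwrite("pics/top.png",H)
h=P[P[:,2]>.138]; print("hub top",h.mean(0),h.min(0),h.max(0),len(h))
b=P[(P[:,2]>.12)&(P[:,2]<.138)]; hx=h.mean(0)
r=np.hypot(*(b[:,:2]-hx[:2]).T); a=np.degrees(np.arctan2(b[:,1]-hx[1],b[:,0]-hx[0]))
hist=np.histogram(a[r>.03],bins=36,range=(-180,180)); print([(int(e),int(n)) for n,e in zip(*hist) if n])
pl=P[(P[:,2]>.008)&(P[:,2]<.016)]; print(cv2.minAreaRect(pl[:,:2].astype(np.float32)))
```

```text
hub top [0.52868353 0.33183324 0.14245222] [0.51832658 0.31897481 0.13802155] [0.54129639 0.34056382 0.14867899] 107
[(-160, 8), (-150, 92), (-140, 7), (-40, 25), (-30, 70), (80, 23), (90, 71)]
((0.4976784288883209, 0.34440386295318604), (0.22088058292865753, 0.2053736001253128), 3.0866641998291016)
```

View pics/a.png

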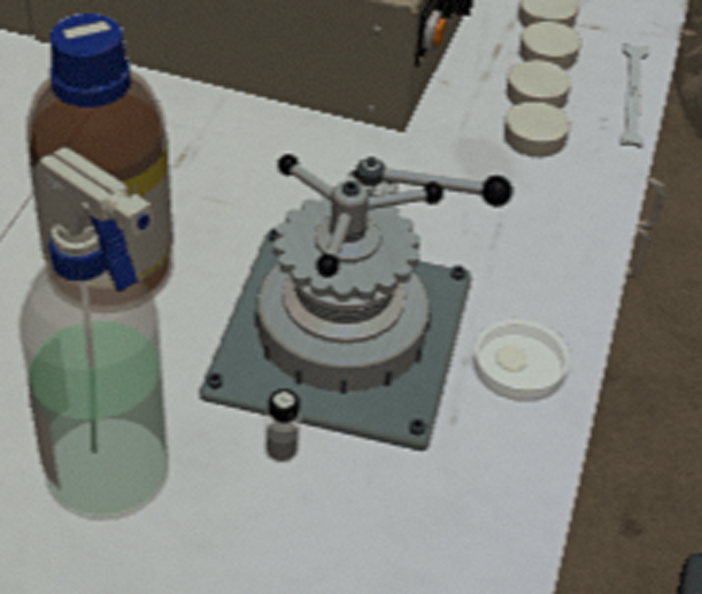

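View pics/top.png

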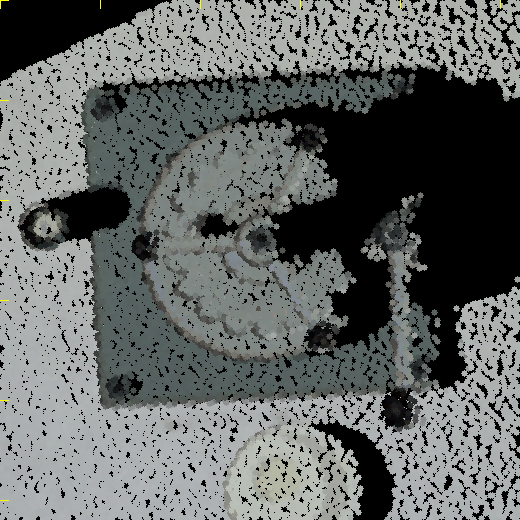

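Side view (2.7x crop): the lever ball is at (497,190), the vial at (283,430) and the dish at (520,358). The dial balls are at (288,163), (433,192) and (328,265). The top map gives the hub at (0.530, 0.330), jig yaw of about +2.7° and spokes near 93°/-27°/-147°, so the dial is about 3 clicks from its stop. First move: above the lever ball.

```bash
cat >> h.py <<'E'
def row(pos,yaw):
    "row values from the measured pose to a tool-down pose"
    s=arm.read_state(); R=Ro.from_euler("xyz",s["tcp_rot"]); G=Ro.from_euler("xyz",[np.pi,0,yaw])
    t=(R.inv()*G).as_rotvec()/.5; d=R.inv().apply(np.array(pos)-s["eef_pos"])/.4
    print("row",t.round(3),d.round(3),"from",s["eef_pos"].round(4),s["tcp_rot"].round(3),"t",round(s["time"],2),"F",s["force"].round(1),"M",s["ft_torque"].round(2),"w",round(s["gripper_width"],4))
E
python3 -c "
from h import *
row([.445,.258,.40],np.pi+.044)"
python3 -m jog '[[0,0,-0.61,-0.907,-0.713,0,0.1],[0,0,-0.61,-0.907,-0.713,0,0.1],[0,0,-0.61,-0.907,-0.713,0,0.1],[0,0,-0.61,-0.907,-0.713,0,0.1],[0,0,-0.61,-0.907,-0.713,0,0.1],[0,0,-0.61,-0.907,-0.713,0,0.1],[0,0,-0.61,-0.907,-0.713,0,0.1],[0,0,-0.61,-0.907,-0.713,0,0.1],[0,0,-0.61,-0.907,-0.713,0,0.1],[0,0,-0.61,-0.907,-0.713,0,0.1],[0,0,-0.61,-0.907,-0.713,0,0.1],[0,0,-0.61,-0.907,-0.713,0,0.1]]' 20
python3 - <<'E'
from h import *
row([.445,.258,.273],np.pi+.044)
s=arm.read_state(); c=arm.capture("wrist"); print(c["tool_from_camera"].round(3),c["fx"],c["cx"],c["cy"]); im=c["image"].copy()
T=np.eye(4);T[:3,:3]=Ro.from_euler("xyz",s["tcp_rot"]).as_matrix();T[:3,3]=s["eef_pos"]; M=np.linalg.inv(T@c["tool_from_camera"])
def proj(p):
    q=M[:3,:3]@p+M[:3,3]; th=np.arctan2(np.hypot(q[0],q[1]),q[2]); ph=np.arctan2(q[1],q[0]); return c["cx"]+c["fx"]*th*np.cos(ph),c["cy"]+c["fx"]*th*np.sin(ph)
psi=.047;o=np.array([.530,.330]);ex=np.array([np.cos(psi),np.sin(psi)]);ey=np.array([-ex[1],ex[0]])
pv=o-.068*ey; pts={"ball":[*(pv-.088*ex),.106],"piv":[*pv,.112],"hub":[*o,.146]}
for i in range(3):
    a=psi+np.radians(30+120*i-60); pts["s%d"%i]=[*(o+.057*np.array([np.cos(a),np.sin(a)])),.128]
for k,p in pts.items():
    u,v=proj(np.array(p)); print(k,np.round(p,4),round(u),round(v)); cv2.drawMarker(im,(round(u),round(v)),(0,0,255),cv2.MARKER_CROSS,9,1)
cv2.imwrite("pics/w1.png",cv2.resize(im,(800,600)))
E
```

```text
row [-0.   -0.   -0.61] [-0.909 -0.715  0.012] from [0.1676 0.628  0.4048] [-3.142 -0.     2.881] t 1.05 F [-0.2  0.3 -1. ] M [0.02 0.   0.  ] w 0.0929
time: 2.05
eef_pos: [0.4498, 0.2505, 0.405]
tcp_rot: [-3.136, 0.004, -3.112]
force: [1.2, -0.4, -0.0]
gripper_width: 0.042
row [-0.011  0.008 -0.029] [0.013 0.021 0.33 ] from [0.4498 0.2505 0.405 ] [-3.136  0.004 -3.112] t 2.05 F [ 1.2 -0.4 -0. ] M [ 0.    0.03 -0.05] w 0.042
[[ 0.    -0.967 -0.257  0.07 ]
 [ 1.     0.    -0.001 -0.   ]
 [ 0.001 -0.257  0.967  0.021]
 [ 0.     0.     0.     1.   ]] 325.19226210127806 283.3636756798037 207.55191680175236
ball [0.4453 0.2579 0.106 ] 294 197
piv [0.5332 0.2621 0.112 ] 295 289
hub [0.53  0.33  0.146] 374 305
s0 [0.5806 0.3039 0.128 ] 336 339
s1 [0.5273 0.3869 0.128 ] 425 290
s2 [0.482  0.2992 0.128 ] 342 246
```

View pics/w1.png

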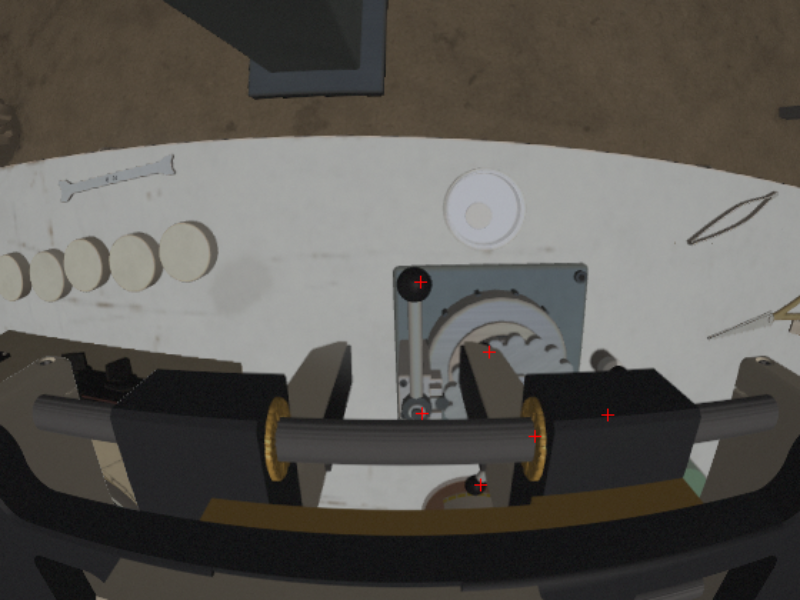

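Wrist view: ball seen at (414,284), predicted (420,282). The geometry holds to about 3 mm, and the arm was still settling. I'll settle it and measure the ball again.

```bash
python3 -m jog '[[0,0,-0.02,0,0.02,0,0.1],[0,0,-0.02,0,0.02,0,0.1],[0,0,-0.02,0,0.02,0,0.1]]'
cat >> h.py <<'E'
def wrist_ray(z,u,v,c,s):
    T=np.eye(4);T[:3,:3]=Ro.from_euler("xyz",s["tcp_rot"]).as_matrix();T[:3,3]=s["eef_pos"]; M=T@c["tool_from_camera"]
    a=np.array([u-c["cx"],v-c["cy"]]); th=np.hypot(*a)/c["fx"]; d=M[:3,:3]@np.array([*(np.sin(th)*a/np.hypot(*a)),np.cos(th)]); o=M[:3,3]
    return o+d*(z-o[2])/d[2]
E
python3 - <<'E'
from h import *
s=arm.read_state(); c=arm.capture("wrist")
g=cv2.cvtColor(c["image"],cv2.COLOR_BGR2GRAY)[180:220,270:315]; m=(g<60).astype(np.uint8)
n,l,st,ce=cv2.connectedComponentsWithStats(m); print(st,ce+[270,180])
for i in range(1,n):
    if st[i,4]>60: print(wrist_ray(.106,*(ce[i]+[270,180]),c,s))
for z,(u,v) in {.112:(416*.7,411*.7)}.items(): print("piv",wrist_ray(z,u,v,c,s))
row([.445,.256,.273],np.pi+.047)
E
```

```text
time: 2.35
eef_pos: [0.4429, 0.2695, 0.4048]
tcp_rot: [3.14, -0.001, -3.082]
force: [-0.0, 0.6, 0.1]
gripper_width: 0.0415
[[   0    0   45   40 1638]
 [   0   16    8   23  137]
 [  42   31    3    4    9]
 [  39   35    2    3    4]
 [  35   36    2    2    4]
 [  42   36    1    1    1]
 [  30   38    4    2    4]
 [  38   39    1    1    1]
 [  40   39    1    1    1]
 [  43   38    1    1    1]] [[293.34004884 198.62759463]
 [272.86131387 206.99270073]
 [313.11111111 212.55555556]
 [309.5        216.        ]
 [305.5        216.5       ]
 [312.         216.        ]
 [301.5        218.75      ]
 [308.         219.        ]
 [310.         219.        ]
 [313.         218.        ]]
[0.44658625 0.26047206 0.106     ]
piv [0.52270224 0.28172937 0.112     ]
row [ 0.002 -0.001  0.024] [-0.003 -0.033  0.329] from [0.443  0.2691 0.4047] [ 3.141e+00 -1.000e-03 -3.083e+00] t 2.4 F [ 0.  -0.6  1. ] M [ 0.01 -0.    0.01] w 0.0419
```

```bash
python3 -m jog '[[0,0,0.024,-0.005,-0.03,0,0.1],[0,0,0.024,-0.005,-0.03,0.1,0.1],[0,0,0.024,-0.005,-0.03,0.2,0.1],[0,0,0.024,-0.005,-0.03,0.25,0.1],[0,0,0.024,-0.005,-0.03,0.3,0.1],[0,0,0.024,-0.005,-0.03,0.33,0.1],[0,0,0.024,-0.005,-0.03,0.33,0.1],[0,0,0.024,-0.005,-0.03,0.33,0.1],[0,0,0.024,-0.005,-0.03,0.33,1],[0,0,0.024,-0.005,-0.03,0.33,1],[0,0,0.024,-0.005,-0.03,0.33,1],[0,0,0.024,-0.005,-0.03,0.33,1]]' 20
python3 -m jog '[[0,0,0,0,0,0,1],[0,0,0,0,0,0,1],[0,0,0,0,0,0,1]]'
python3 - <<'E'
from h import *
pv=np.array([.5332,.2605])
for a in (.25,.5,.75,1.0,1.05):
    t=np.pi+.047+a; print(a); row([*(pv+.088*np.array([np.cos(t),np.sin(t)])),.273],t)
E
```

```text
time: 3.4
eef_pos: [0.4472, 0.2544, 0.2736]
tcp_rot: [-3.141, 0.001, -3.1]
force: [-0.7, -0.1, 3.2]
gripper_width: 0.0209
time: 3.65
eef_pos: [0.4473, 0.2544, 0.2736]
tcp_rot: [-3.141, 0.001, -3.1]
force: [-1.0, -3.0, 6.5]
gripper_width: 0.0209
0.25
row [-0.002  0.002 -0.511] [-0.002 -0.049  0.002] from [0.4473 0.2544 0.2736] [-3.141e+00  1.000e-03 -3.100e+00] t 3.65 F [-1.  -3.   6.5] M [-0.61  0.05  0.07] w 0.0209
0.5
row [-0.002  0.002 -1.011] [-0.023 -0.1    0.002] from [0.4473 0.2544 0.2736] [-3.141e+00  1.000e-03 -3.100e+00] t 3.65 F [-1.  -3.   6.5] M [-0.61  0.05  0.07] w 0.0209
0.75
row [-2.000e-03  1.000e-03 -1.511e+00] [-0.055 -0.145  0.002] from [0.4473 0.2544 0.2736] [-3.141e+00  1.000e-03 -3.100e+00] t 3.65 F [-1.  -3.   6.5] M [-0.61  0.05  0.07] w 0.0209
1.0
row [-2.000e-03  1.000e-03 -2.011e+00] [-0.097 -0.179  0.002] from [0.4473 0.2544 0.2736] [-3.141e+00  1.000e-03 -3.100e+00] t 3.65 F [-1.  -3.   6.5] M [-0.61  0.05  0.07] w 0.0209
1.05
row [-2.000e-03  1.000e-03 -2.111e+00] [-0.107 -0.185  0.002] from [0.4473 0.2544 0.2736] [-3.141e+00  1.000e-03 -3.100e+00] t 3.65 F [-1.  -3.   6.5] M [-0.61  0.05  0.07] w 0.0209
```

```bash
python3 -m jog '[[0,0,-0.12,0,-0.013,0,1],[0,0,-0.25,0,-0.025,0,1],[0,0,-0.37,-0.001,-0.037,0,1],[0,0,-0.5,-0.003,-0.05,0,1],[0,0,-0.62,-0.008,-0.063,0,1],[0,0,-0.75,-0.012,-0.075,0,1],[0,0,-0.87,-0.018,-0.088,0,1],[0,0,-1,-0.023,-0.1,0,1],[0,0,-1,-0.023,-0.1,0,1],[0,0,-1,-0.023,-0.1,0,1]]'
python3 - <<'E'
from h import *
pv=np.array([.5332,.2605])
for a in (.5,.75,1.0,1.05):
    t=np.pi+.047+a; print(a); row([*(pv+.088*np.array([np.cos(t),np.sin(t)])),.273],t)
E
```

```text
time: 4.48
eef_pos: [0.459, 0.2146, 0.2736]
tcp_rot: [-3.14, 0.003, -2.603]
force: [2.8, -2.8, 5.9]
gripper_width: 0.0211
0.5
row [-0.003  0.005 -0.016] [0.002 0.001 0.002] from [0.459  0.2146 0.2736] [-3.140e+00  3.000e-03 -2.603e+00] t 4.48 F [ 2.8 -2.8  5.9] M [-0.62 -0.41 -0.15] w 0.0211
0.75
row [-0.004  0.005 -0.516] [-0.005 -0.053  0.002] from [0.459  0.2146 0.2736] [-3.140e+00  3.000e-03 -2.603e+00] t 4.48 F [ 2.8 -2.8  5.9] M [-0.62 -0.41 -0.15] w 0.0211
1.0
row [-0.004  0.005 -1.016] [-0.026 -0.104  0.002] from [0.459  0.2146 0.2736] [-3.140e+00  3.000e-03 -2.603e+00] t 4.48 F [ 2.8 -2.8  5.9] M [-0.62 -0.41 -0.15] w 0.0211
1.05
row [-0.004  0.004 -1.116] [-0.031 -0.113  0.002] from [0.459  0.2146 0.2736] [-3.140e+00  3.000e-03 -2.603e+00] t 4.48 F [ 2.8 -2.8  5.9] M [-0.62 -0.41 -0.15] w 0.0211
```

```bash
python3 -m jog '[[0,0,-0.12,0,-0.013,0,1],[0,0,-0.25,0,-0.025,0,1],[0,0,-0.37,-0.001,-0.037,0,1],[0,0,-0.5,-0.004,-0.052,0,1],[0,0,-0.62,-0.008,-0.065,0,1],[0,0,-0.75,-0.013,-0.078,0,1],[0,0,-0.87,-0.019,-0.09,0,1],[0,0,-1,-0.025,-0.104,0,1],[0,0,-1,-0.027,-0.11,0,1],[0,0,-1,-0.027,-0.11,0,1],[0,0,-1,-0.027,-0.11,0,1]]'
python3 -m jog '[[0,0,0,0,0,0,0.1],[0,0,0,0,0,0,0.1],[0,0,0,0,0,0,0.1],[0,0,0,0,0,0,0.1],[0,0,0,0,0,-0.1,0.1],[0,0,0,0,0,-0.2,0.1],[0,0,0,0,0,-0.25,0.1],[0,0,0,0,0,-0.25,0.1],[0,0,0,0,0,-0.25,0.1]]'
python3 - <<'E'
from h import *
row([.53,.33,.35],2.6)
for n in ("side","scene"):
  c=arm.capture(n)
  m=arm.masks_of("lever_ball",c)
  for k in m[:2]:
    P=cloud(c,k["pixels"]); P=P[P[:,2]>.09]; print(n,k["p"],P[np.argmin(P[:,1])],np.median(P,0))
cv2.imwrite("pics/b.png",cv2.resize(c["image"][120:320,200:440],None,fx=2.5,fy=2.5))
E
```

```text
time: 5.4
eef_pos: [0.4899, 0.1838, 0.2736]
tcp_rot: [-3.141, 0.001, -2.1]
force: [-0.8, -1.0, 5.7]
gripper_width: 0.0205
time: 6.15
eef_pos: [0.4897, 0.1834, 0.3735]
tcp_rot: [-3.14, 0.002, -2.1]
force: [-0.1, 0.4, 0.2]
gripper_width: 0.0419
row [0.    0.005 3.167] [-0.367  0.098  0.059] from [0.4897 0.1834 0.3735] [-3.14e+00  2.00e-03 -2.10e+00] t 6.15 F [-0.1  0.4  0.2] M [ 0.04  0.05 -0.  ] w 0.0419
side 0.86 [0.48077774 0.17998579 0.11181966] [0.51063872 0.22442998 0.10684758]
side 0.27 [0.49066474 0.18220677 0.11576988] [0.52257009 0.33165872 0.0993504 ]
scene 0.59 [0.48016929 0.17585451 0.10777064] [0.49329109 0.19680019 0.10546479]
```

View pics/b.png

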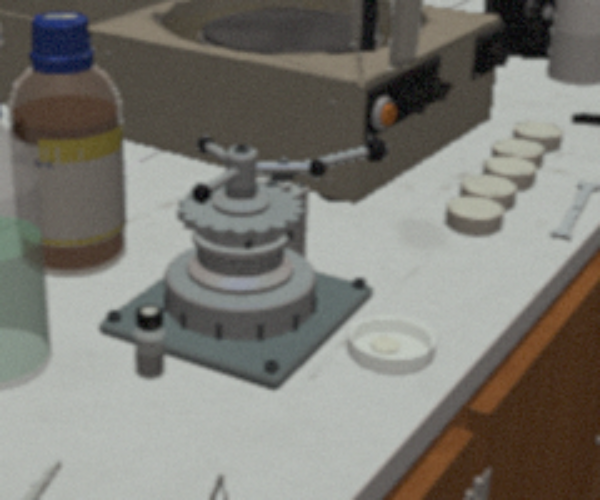

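The lever is open: in the scene view its ball is at (377,150), about (0.489, 0.185), which is roughly 1.0 rad. Now to above the hub, turning the wrist back.

```bash
python3 -m jog '[[0,0,0.25,-0.1,0.03,-0.02,-0.2],[0,0,0.5,-0.2,0.05,-0.02,-0.2],[0,0,0.75,-0.3,0.08,-0.02,-0.2],[0,0,1,-0.365,0.095,-0.02,-0.2],[0,0,1,-0.365,0.095,-0.02,-0.2],[0,0,1,-0.365,0.095,-0.02,-0.2],[0,0,1,-0.365,0.095,-0.02,-0.2],[0,0,1,-0.365,0.095,-0.02,-0.2]]'
python3 -m jog '[[0,0,0.25,0,0,0,-0.2],[0,0,0.5,0,0,0,-0.2],[0,0,0.75,0,0,0,-0.2],[0,0,1,0,0,0,-0.2],[0,0,1,0,0,0,-0.2],[0,0,1,0,0,0,-0.2],[0,0,1,0,0,0,-0.2]]'
python3 - <<'E'
from h import *
row([.53,.328,.3205],3.18)
s=arm.read_state(); c=arm.capture("wrist"); print(s["joints"].round(2))
cv2.imwrite("pics/w2.png",cv2.resize(c["image"][120:320,180:400],None,fx=2.5,fy=2.5))
T=np.eye(4);T[:3,:3]=Ro.from_euler("xyz",s["tcp_rot"]).as_matrix();T[:3,3]=s["eef_pos"]; M=np.linalg.inv(T@c["tool_from_camera"])
for p in ([.53,.328,.146],[.53,.33,.146]):
    q=M[:3,:3]@p+M[:3,3]; th=np.arctan2(np.hypot(q[0],q[1]),q[2]); ph=np.arctan2(q[1],q[0]); print("hub in crop",((c["cx"]+c["fx"]*th*np.cos(ph)-180)*2.5,(c["cy"]+c["fx"]*th*np.sin(ph)-120)*2.5))
E
```

```text
time: 7.02
eef_pos: [0.5308, 0.3266, 0.3799]
tcp_rot: [-3.14, -0.002, -2.601]
force: [0.8, -0.4, 0.7]
gripper_width: 0.0562
time: 7.6
eef_pos: [0.5307, 0.3276, 0.3808]
tcp_rot: [-3.141, -0.0, -3.098]
force: [0.3, 0.1, 0.3]
gripper_width: 0.0558
row [-0.001 -0.     0.011] [0.002 0.001 0.151] from [0.5307 0.3276 0.3808] [-3.141 -0.    -3.098] t 7.6 F [0.3 0.1 0.3] M [ 0.01 -0.02  0.01] w 0.0558
[-0.51  0.6  -0.13  1.53  0.09  1.02  0.95]
hub in crop (np.float64(261.68547874911997), np.float64(262.29057287093997))
hub in crop (np.float64(268.9249640987383), np.float64(262.5950756973889))
```

View pics/w2.png

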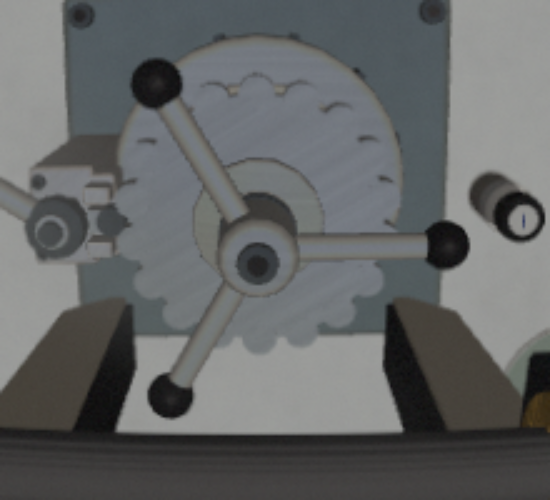

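Wrist view: hub top at (258,257) in the crop, within 1.5 mm of where I predicted. The spokes are well clear of the descent. Descend and grip the hub above the spokes.

```bash
python3 -m jog '[[0,0,0,0.005,-0.002,0.05,-0.2],[0,0,0,0.005,-0.002,0.1,-0.2],[0,0,0,0.005,-0.002,0.14,-0.2],[0,0,0,0.005,-0.002,0.151,-0.2],[0,0,0,0.005,-0.002,0.151,-0.2],[0,0,0,0.005,-0.002,0.151,1],[0,0,0,0.005,-0.002,0.151,1],[0,0,0,0.005,-0.002,0.151,1],[0,0,0,0.005,-0.002,0.151,1],[0,0,0,0.005,-0.002,0.151,1],[0,0,0,0.005,-0.002,0.151,1]]' 40
python3 -m jog '[[0,0,-0.12,0,0,0,1],[0,0,-0.24,0,0,0,1],[0,0,-0.36,0,0,0,1],[0,0,-0.48,0,0,0,1],[0,0,-0.6,0,0,0,1],[0,0,-0.7,0,0,0,1],[0,0,-0.7,0,0,0,1],[0,0,-0.7,0,0,0,1]]'
python3 - <<'E'
from h import *
row([.53,.328,.3205],3.18)
c=arm.capture("side"); cv2.imwrite("pics/c.png",cv2.resize(c["image"][130:270,250:400],None,fx=4,fy=4,interpolation=cv2.INTER_CUBIC))
E
```

```text
time: 8.57
eef_pos: [0.5287, 0.3272, 0.3207]
tcp_rot: [-3.14, 0.0, -3.1]
force: [-0.6, -1.5, 1.7]
gripper_width: 0.0217
time: 9.23
eef_pos: [0.5289, 0.3268, 0.3207]
tcp_rot: [-3.14, -0.001, -2.751]
force: [-1.2, -2.6, 3.6]
gripper_width: 0.0222
row [-0.004 -0.     0.704] [-0.004  0.002  0.   ] from [0.5289 0.3268 0.3207] [-3.140e+00 -1.000e-03 -2.751e+00] t 9.23 F [-1.2 -2.6  3.6] M [-0.7   0.1   0.02] w 0.0222
```

View pics/c.png

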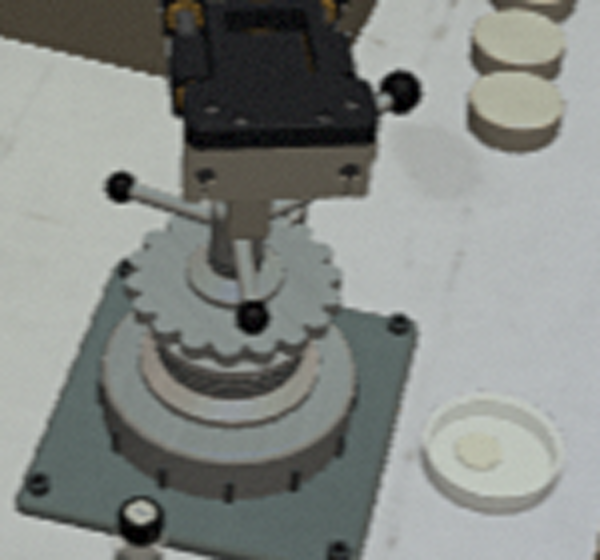

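The dial follows: its left-hand spoke ball moved from (147,161) to (120,185). Continue to the stop in two calls and watch the torque.

```bash
python3 -m jog '[[0,0,-0.12,0,0,0,1],[0,0,-0.24,0,0,0,1],[0,0,-0.36,0,0,0,1],[0,0,-0.48,0,0,0,1],[0,0,-0.6,0,0,0,1],[0,0,-0.7,0,0,0,1],[0,0,-0.7,0,0,0,1]]'
python3 -c "
from h import *
row([.529,.327,.3205],3.18)"
python3 -m jog '[[0,0,-0.12,0,0,0,1],[0,0,-0.24,0,0,0,1],[0,0,-0.36,0,0,0,1],[0,0,-0.48,0,0,0,1],[0,0,-0.6,0,0,0,1],[0,0,-0.7,0,0,0,1],[0,0,-0.7,0,0,0,1]]'
python3 -c "
from h import *
row([.529,.327,.3205],3.18)"
python3 -m jog '[[0,0,-0.05,0,0,0,1],[0,0,-0.1,0,0,0,1],[0,0,-0.14,0,0,0,1],[0,0,-0.14,0,0,0,1]]'
python3 - <<'E'
from h import *
row([.529,.327,.3205],3.18); print(arm.read_state()["joints"].round(2))
c=arm.capture("side"); cv2.imwrite("pics/d.png",cv2.resize(c["image"][130:270,250:400],None,fx=4,fy=4,interpolation=cv2.INTER_CUBIC))
o=np.array([.5288,.327])
for a in (33,153,273):
    q=c["R"]@np.array([*(o+.057*np.array([np.cos(np.radians(a)),np.sin(np.radians(a))])),.128])+c["t"]; print(a,(c["cx"]+c["fx"]*q[0]/q[2]-250)*4,(c["cy"]+c["fy"]*q[1]/q[2]-130)*4)
E
```

```text
time: 9.87
eef_pos: [0.5291, 0.3265, 0.3206]
tcp_rot: [-3.14, -0.001, -2.401]
force: [-0.0, -4.3, 6.0]
gripper_width: 0.0219
row [-5.000e-03 -1.000e-03  1.405e+00] [-0.001  0.001  0.   ] from [0.5291 0.3265 0.3206] [-3.140e+00 -1.000e-03 -2.401e+00] t 9.87 F [-0.  -4.3  6. ] M [-1.05  0.08  0.03] w 0.0219
time: 10.45
eef_pos: [0.5294, 0.3263, 0.3206]
tcp_rot: [-3.139, -0.002, -2.051]
force: [0.6, -6.2, 5.0]
gripper_width: 0.0217
row [-6.000e-03 -2.000e-03  2.104e+00] [-0.001  0.002  0.   ] from [0.5294 0.3263 0.3206] [-3.139e+00 -2.000e-03 -2.051e+00] t 10.45 F [ 0.6 -6.2  5. ] M [-1.1  -0.03  0.04] w 0.0217
time: 10.78
eef_pos: [0.5295, 0.3262, 0.3207]
tcp_rot: [-3.14, -0.002, -1.983]
force: [0.5, -5.1, 4.7]
gripper_width: 0.0218
row [-6.000e-03 -2.000e-03  2.239e+00] [-0.001  0.002  0.   ] from [0.5295 0.3262 0.3207] [-3.140e+00 -2.000e-03 -1.983e+00] t 10.78 F [ 0.5 -5.1  4.7] M [-1.16 -0.02 -0.24] w 0.0218
[-0.33  0.69 -0.43  1.6   0.34  0.93  1.84]
33 114.39405146126069 243.94902816505896
153 337.6596033017174 289.4001462934201
273 270.1446564431251 143.61330893437707
```

View pics/d.png

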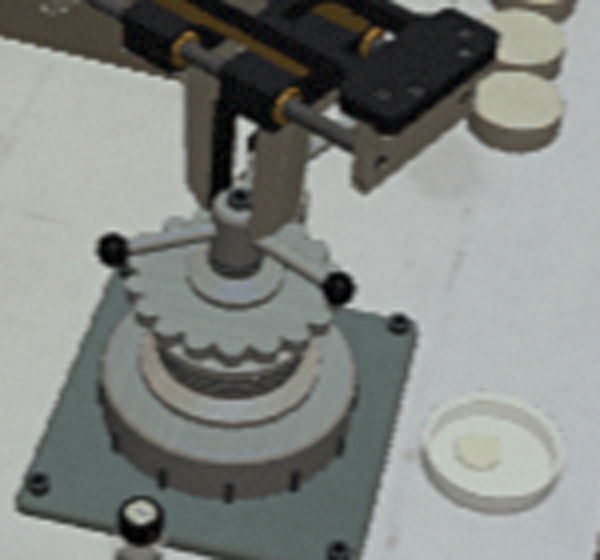

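At the stop: the balls at (113,249) and (339,289) match the dial-0 prediction, and the torque reverses to -0.24 N m. That is above the 0.14 N m needed to leave a click, and the dial does not go on. Feed clockwise by 4.334 units in total, which takes up the 0.07 rad of overtravel and adds 6 clicks.

```bash
python3 -m jog '[[0,0,0.15,0,0,0,1],[0,0,0.3,0,0,0,1],[0,0,0.45,0,0,0,1],[0,0,0.6,0,0,0,1],[0,0,0.75,0,0,0,1],[0,0,0.9,0,0,0,1],[0,0,0.9,0,0,0,1]]'
python3 -m jog '[[0,0,0.15,0,0,0,1],[0,0,0.3,0,0,0,1],[0,0,0.45,0,0,0,1],[0,0,0.6,0,0,0,1],[0,0,0.75,0,0,0,1],[0,0,0.9,0,0,0,1],[0,0,0.9,0,0,0,1]]'
python3 -m jog '[[0,0,0.15,0,0,0,1],[0,0,0.3,0,0,0,1],[0,0,0.45,0,0,0,1],[0,0,0.6,0,0,0,1],[0,0,0.75,0,0,0,1],[0,0,0.9,0,0,0,1],[0,0,0.9,0,0,0,1]]'
python3 -m jog '[[0,0,0.15,0,0,0,1],[0,0,0.3,0,0,0,1],[0,0,0.45,0,0,0,1],[0,0,0.6,0,0,0,1],[0,0,0.75,0,0,0,1],[0,0,0.9,0,0,0,1],[0,0,0.9,0,0,0,1]]'
python3 - <<'E'
from h import *
row([.529,.327,.3205],np.pi-1.006)
c=arm.capture("side")
o=np.array([.5288,.327]); g=c["image"][130:270,250:400]
cv2.imwrite("pics/e.png",cv2.resize(g,None,fx=4,fy=4,interpolation=cv2.INTER_CUBIC))
for a in (33,153,273,33+21,153+21,273+21):
    q=c["R"]@np.array([*(o+.057*np.array([np.cos(np.radians(a)),np.sin(np.radians(a))])),.128])+c["t"]; print(a,(c["cx"]+c["fx"]*q[0]/q[2]-250)*4,(c["cy"]+c["fy"]*q[1]/q[2]-130)*4)
E
```

```text
time: 11.42
eef_pos: [0.5289, 0.3267, 0.3206]
tcp_rot: [-3.139, -0.001, -2.433]
force: [0.1, -5.1, 5.4]
gripper_width: 0.0221
time: 12.0
eef_pos: [0.5287, 0.3271, 0.3206]
tcp_rot: [-3.139, 0.0, -2.882]
force: [-1.3, -5.2, 5.8]
gripper_width: 0.0219
time: 12.58
eef_pos: [0.5287, 0.3275, 0.3206]
tcp_rot: [-3.141, 0.001, 2.953]
force: [-1.0, -3.6, 5.9]
gripper_width: 0.0217
time: 13.17
eef_pos: [0.5288, 0.3278, 0.3206]
tcp_rot: [3.141, 0.001, 2.504]
force: [-0.4, -3.6, 4.6]
gripper_width: 0.0221
row [0.002 0.001 0.737] [-0.002 -0.001  0.   ] from [0.5288 0.3278 0.3206] [3.141e+00 1.000e-03 2.504e+00] t 13.17 F [-0.4 -3.6  4.6] M [-0.81  0.02 -0.15] w 0.0221
33 114.39405146126069 243.94902816505896
153 337.6596033017174 289.4001462934201
273 270.1446564431251 143.61330893437707
54 134.29136180299042 274.17094559060774
174 362.80220821896137 262.29515482362604
294 224.89341060250013 140.45172027434012
```

View pics/e.png

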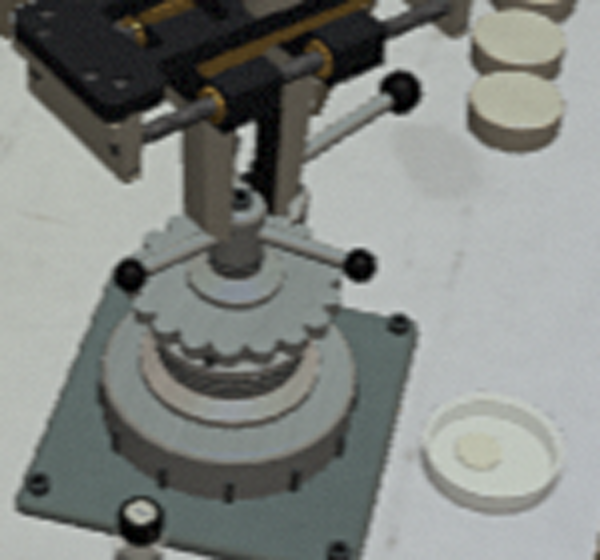

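The balls at (130,274) and (360,265) match the predicted 99° (one click short), so there was no slip. Last click, settle, release, rise.

```bash
python3 -m jog '[[0,0,0.15,0,0,0,1],[0,0,0.3,0,0,0,1],[0,0,0.45,0,0,0,1],[0,0,0.6,0,0,0,1],[0,0,0.734,0,0,0,1],[0,0,0.734,0,0,0,1],[0,0,0.734,0,0,0,1],[0,0,0.734,0,0,0,1],[0,0,0.734,0,0,0,1]]'
python3 -m jog '[[0,0,0,0,0,0,-0.2],[0,0,0,0,0,0,-0.2],[0,0,0,0,0,0,-0.2],[0,0,0,0,0,0,-0.2],[0,0,0,0,0,0,-0.2],[0,0,0,0,0,-0.05,-0.2],[0,0,0,0,0,-0.1,-0.2],[0,0,0,0,0,-0.15,-0.2],[0,0,0,0,0,-0.15,-0.2],[0,0,0,0,0,-0.15,-0.2]]'
python3 - <<'E'
from h import *
c=arm.capture("side")
o=np.array([.5288,.327]); g=c["image"][130:270,250:400]
cv2.imwrite("pics/f.png",cv2.resize(g,None,fx=4,fy=4,interpolation=cv2.INTER_CUBIC))
pv=np.array([.5332,.2600]); t=np.pi+.047+1
row([*(pv+.088*np.array([np.cos(t),np.sin(t)])),.3735],t)
E
```

```text
time: 13.97
eef_pos: [0.5291, 0.3279, 0.3207]
tcp_rot: [3.139, -0.0, 2.139]
force: [2.8, -1.2, 4.1]
gripper_width: 0.0221
time: 14.8
eef_pos: [0.5285, 0.3279, 0.3811]
tcp_rot: [3.14, -0.0, 2.137]
force: [0.6, 0.8, -0.6]
gripper_width: 0.0559
row [-0.000e+00 -2.000e-03 -4.103e+00] [-0.251 -0.275  0.016] from [0.5282 0.3277 0.3798] [-3.141 -0.     2.137] t 14.85 F [ 0.5 -0.2 -1.1] M [-0.02  0.06  0.07] w 0.0556
```

View pics/f.png

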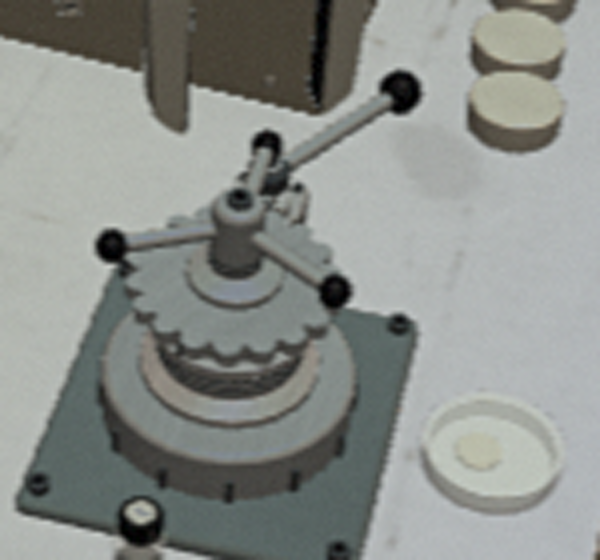

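The dial rests on click 6: balls at (112,246), (335,291) and (267,143) against predicted (114,244), (338,289) and (270,144). Now back over the lever ball, using the half-turn-equivalent yaw of 1.047.

```bash
python3 -m jog '[[0,0,0.2,-0.06,-0.065,0,0.1],[0,0,0.4,-0.12,-0.13,0,0.1],[0,0,0.6,-0.18,-0.2,0,0.1],[0,0,0.8,-0.251,-0.275,0,0.1],[0,0,1,-0.251,-0.275,0,0.1],[0,0,1,-0.251,-0.275,0,0.1]]'
python3 -m jog '[[0,0,0.25,0,0,0,0.1],[0,0,0.5,0,0,0,0.1],[0,0,0.75,0,0,0,0.1],[0,0,1,0,0,0,0.1],[0,0,1,0,0,0,0.1],[0,0,1,0,0,0,0.1],[0,0,1,0,0,0,0.1]]'
python3 - <<'E'
from h import *
row([.4897,.1838,.2736],1.047); print(arm.read_state()["joints"].round(2))
E
```

```text
time: 15.35
eef_pos: [0.4888, 0.1812, 0.3793]
tcp_rot: [-3.139, 0.002, 1.63]
force: [-0.1, 0.1, -0.4]
gripper_width: 0.0418
time: 15.93
eef_pos: [0.4894, 0.1848, 0.3797]
tcp_rot: [-3.141, 0.001, 1.142]
force: [0.2, -0.1, 0.8]
gripper_width: 0.0419
row [-0.002  0.001  0.19 ] [-0.002  0.002  0.265] from [0.4894 0.1848 0.3797] [-3.141e+00  1.000e-03  1.142e+00] t 15.93 F [ 0.2 -0.1  0.8] M [-0.02  0.13  0.01] w 0.0419
[-0.72  0.48  0.47  1.83 -0.27  0.89 -0.55]
```

```bash
python3 -m jog '[[0,0,0.19,-0.002,0.002,0,0.1],[0,0,0.19,-0.002,0.002,0.08,0.1],[0,0,0.19,-0.002,0.002,0.16,0.1],[0,0,0.19,-0.002,0.002,0.23,0.1],[0,0,0.19,-0.002,0.002,0.265,0.1],[0,0,0.19,-0.002,0.002,0.265,0.1],[0,0,0.19,-0.002,0.002,0.265,1],[0,0,0.19,-0.002,0.002,0.265,1],[0,0,0.19,-0.002,0.002,0.265,1],[0,0,0.19,-0.002,0.002,0.265,1],[0,0,0.19,-0.002,0.002,0.265,1],[0,0,0.19,-0.002,0.002,0.265,1]]' 20
python3 - <<'E'
from h import *
pv=np.array([.5345,.2595])
for a in (1,.75,.5,.25,0):
    t=np.pi+.047+a; print(a); row([*(pv+.088*np.array([np.cos(t),np.sin(t)])),.2736],t-np.pi)
E
```

```text
time: 16.93
eef_pos: [0.4903, 0.1831, 0.2756]
tcp_rot: [3.141, -0.002, 1.042]
force: [-2.1, -0.2, 6.7]
gripper_width: 0.0209
1
row [ 0.002 -0.004 -0.009] [0.001 0.    0.005] from [0.4903 0.1831 0.2756] [ 3.141e+00 -2.000e-03  1.042e+00] t 16.93 F [-2.1 -0.2  6.7] M [-0.01  0.35  0.06] w 0.0209
0.75
row [ 0.001 -0.004  0.491] [ 0.007 -0.054  0.005] from [0.4903 0.1831 0.2756] [ 3.141e+00 -2.000e-03  1.042e+00] t 16.93 F [-2.1 -0.2  6.7] M [-0.01  0.35  0.06] w 0.0209
0.5
row [ 0.001 -0.005  0.991] [ 0.027 -0.105  0.005] from [0.4903 0.1831 0.2756] [ 3.141e+00 -2.000e-03  1.042e+00] t 16.93 F [-2.1 -0.2  6.7] M [-0.01  0.35  0.06] w 0.0209
0.25
row [ 0.    -0.005  1.491] [ 0.059 -0.15   0.005] from [0.4903 0.1831 0.2756] [ 3.141e+00 -2.000e-03  1.042e+00] t 16.93 F [-2.1 -0.2  6.7] M [-0.01  0.35  0.06] w 0.0209
0
row [-0.    -0.005  1.991] [ 0.101 -0.185  0.005] from [0.4903 0.1831 0.2756] [ 3.141e+00 -2.000e-03  1.042e+00] t 16.93 F [-2.1 -0.2  6.7] M [-0.01  0.35  0.06] w 0.0209
```

```bash
python3 -m jog '[[0,0,0.12,0,-0.013,0,1],[0,0,0.25,0.001,-0.026,0,1],[0,0,0.37,0.004,-0.04,0,1],[0,0,0.5,0.007,-0.054,0,1],[0,0,0.62,0.01,-0.067,0,1],[0,0,0.75,0.016,-0.08,0,1],[0,0,0.87,0.021,-0.093,0,1],[0,0,1,0.027,-0.105,0,1],[0,0,1,0.027,-0.105,0,1],[0,0,1,0.027,-0.105,0,1]]'
python3 - <<'E'
from h import *
pv=np.array([.5345,.2595])
for a in (.5,.25,0,-.03):
    t=np.pi+.047+a; print(a); row([*(pv+.088*np.array([np.cos(t),np.sin(t)])),.2736],t-np.pi)
E
```

```text
time: 17.77
eef_pos: [0.4592, 0.2138, 0.2756]
tcp_rot: [-3.141, -0.002, 0.542]
force: [-2.9, 0.6, 7.3]
gripper_width: 0.0204
0.5
row [-0.001 -0.003 -0.01 ] [0.    0.    0.005] from [0.4592 0.2138 0.2756] [-3.141e+00 -2.000e-03  5.420e-01] t 17.77 F [-2.9  0.6  7.3] M [ 0.08  0.54 -0.07] w 0.0204
0.25
row [-0.002 -0.003  0.49 ] [ 0.007 -0.054  0.005] from [0.4592 0.2138 0.2756] [-3.141e+00 -2.000e-03  5.420e-01] t 17.77 F [-2.9  0.6  7.3] M [ 0.08  0.54 -0.07] w 0.0204
0
row [-0.002 -0.003  0.99 ] [ 0.027 -0.105  0.005] from [0.4592 0.2138 0.2756] [-3.141e+00 -2.000e-03  5.420e-01] t 17.77 F [-2.9  0.6  7.3] M [ 0.08  0.54 -0.07] w 0.0204
-0.03
row [-0.002 -0.003  1.05 ] [ 0.03  -0.111  0.005] from [0.4592 0.2138 0.2756] [-3.141e+00 -2.000e-03  5.420e-01] t 17.77 F [-2.9  0.6  7.3] M [ 0.08  0.54 -0.07] w 0.0204
```

```bash
python3 -m jog '[[0,0,0.12,0,-0.013,0,1],[0,0,0.25,0.001,-0.026,0,1],[0,0,0.37,0.004,-0.04,0,1],[0,0,0.5,0.007,-0.054,0,1],[0,0,0.62,0.01,-0.067,0,1],[0,0,0.75,0.016,-0.08,0,1],[0,0,0.87,0.021,-0.093,0,1],[0,0,1,0.027,-0.106,0,1],[0,0,1,0.029,-0.113,0,1],[0,0,1,0.029,-0.113,0,1],[0,0,1,0.029,-0.113,0,1]]'
python3 -m jog '[[0,0,0,0,0,0,0.1],[0,0,0,0,0,0,0.1],[0,0,0,0,0,0,0.1],[0,0,0,0,0,0,0.1],[0,0,0,0,0,-0.1,0.1],[0,0,0,0,0,-0.2,0.1],[0,0,0,0,0,-0.3,0.1],[0,0,0,0,0,-0.4,0.1],[0,0,0,0,0,-0.4,0.1],[0,0,0,0,0,-0.4,0.1],[0,0,0,0,0,-0.4,0.1]]'
python3 - <<'E'
from h import *
row([.44,.25,.4],0)
c=arm.capture("side"); cv2.imwrite("pics/g.png",cv2.resize(c["image"][110:330,180:440],None,fx=2.7,fy=2.7,interpolation=cv2.INTER_CUBIC))
for k in ("lock_lever","spray_bottle","amber_bottle","glass_vial","petri_dish"):
    m=arm.masks_of(k,c)[:1]
    for q in m: P=cloud(c,q["pixels"]); print(k,q["p"],np.round(q["bbox"]),np.median(P,0).round(3))
o=np.array([.5288,.327]); psi=.047
P={a:[*(o+.057*np.array([np.cos(np.radians(a)),np.sin(np.radians(a))])),.128] for a in (33,153,273)}
for a in (0,.12):
  t=np.pi+psi+a; P["lev%s"%a]=[.5345+.088*np.cos(t),.2595+.088*np.sin(t),.106]
for a,p in P.items():
    q=c["R"]@np.array(p)+c["t"]; print(a,round((c["cx"]+c["fx"]*q[0]/q[2]-180)*2.7),round((c["cy"]+c["fy"]*q[1]/q[2]-110)*2.7))
E
```

```text
time: 18.68
eef_pos: [0.4466, 0.2551, 0.2755]
tcp_rot: [3.137, -0.003, 0.039]
force: [0.3, -5.9, 6.9]
gripper_width: 0.0204
time: 19.6
eef_pos: [0.4451, 0.2587, 0.4336]
tcp_rot: [-3.141, 0.002, 0.043]
force: [-0.5, -0.2, 0.0]
gripper_width: 0.0419
row [-0.001  0.003  0.086] [-0.014  0.021  0.084] from [0.4451 0.2587 0.4336] [-3.141e+00  2.000e-03  4.300e-02] t 19.6 F [-0.5 -0.2  0. ] M [ 0.04  0.14 -0.  ] w 0.0419
lock_lever 0.57 [342. 178.  52.  11.] [0.475 0.261 0.107]
spray_bottle 0.79 [214. 233.  55. 136.] [0.623 0.515 0.152]
amber_bottle 0.6 [217. 168.  55. 104.] [0.692 0.341 0.163]
glass_vial 0.83 [284. 268.  18.  24.] [0.535 0.444 0.035]
petri_dish 0.75 [373. 243.  34.  26.] [0.404 0.317 0.016]
33 266 219
153 417 249
273 371 151
lev0 495 190
lev0.12 497 180
```

View pics/g.png

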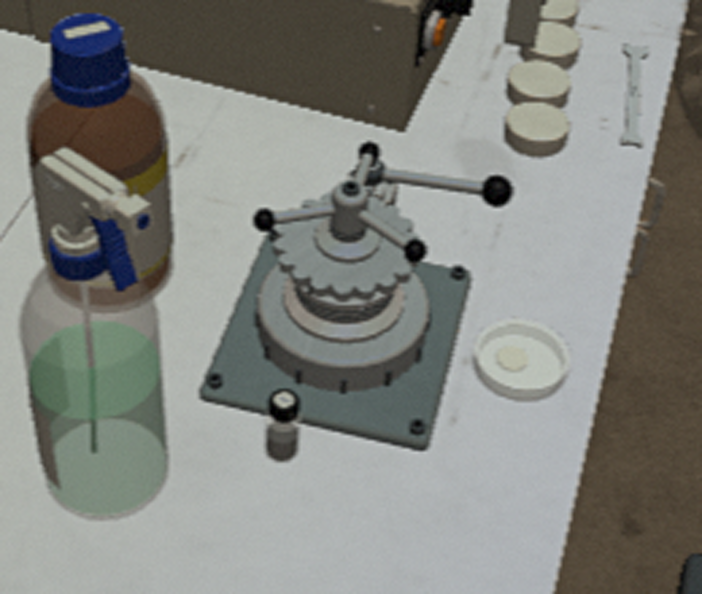

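The lever ball is at (497,190), the same pixel as at the start, so it is home. The dial balls at (264,219), (416,250) and (369,151) show click 6. The bottles, vial and dish have not moved, and the arm is clear. Handing in.

```bash
python3 -c "
from workcell import arm
print(arm.finish_job())"
```

```text
the job is handed in; nothing more can be done
None
```

The jig is set and the job is handed in at about 20 s of the 70 s allowed; the system gives no verdict.

I gripped the lever ball and swung the lever open. Then I gripped the dial hub and wound it back 3 clicks to the stop. From there I fed six clicks clockwise, released, and swung the lever home.

My last checks all agreed:
- **Stop:** the torque reversed to -0.24 N m without another click passing, and the spoke balls matched the dial-0 position.
- **Dial:** the spoke balls are within about 3 pixels (in the enlarged picture) of the sixth-click position. The spokes look the same at dial 0 and at click 6. The difference rests on the 2.17 rad of measured turn, with no slip seen one click before the end.
- **Lever:** its ball is at the same pixel as at the start, so it is fully home.
- **Loose items:** the bottles, vial and dish are within 2 mm of their first measured positions.
- **Arm:** the gripper is clear above the jig with no contact force.

No check failed. My first hub estimate from the camera depth was about 3 mm off, and the wrist camera corrected it before I gripped.

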